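# Clip a filter module into its test cradle

### The arm

A 7-joint arm with a two-finger parallel gripper is mounted at the origin on the work surface. World frame = base frame: x ahead of the robot, y to its left, z up, the work surface at z = 0. Lengths are in mm, angles in rad, forces in N, time in s.
With the tool pointing down it reaches from about 350 to 900 mm from the base axis. Payload 19.9 kg.
Tool frame: the origin (TCP) lies between the finger pads; the fingertips stand 22 mm ahead of it and the grasp point (between the pads) lies 3 mm ahead of it (env.tcp_to_tips is the distance from the TCP to the fingertips, in mm); z points along the fingers, y is the line along which they close (so a half turn about z gives the same grasp; the last joint's range is limited). The gripper opens to 94 mm and grips with 3 to 60 N. Pads are 16 mm wide; open, the fingers measure 119 mm over their backs; the gripper's body (75 mm by 177 mm) begins 78 mm behind the grasp point.
Start: joints at [-0.042, 0.417, -0.01, 1.614, 0.005, 1.111, -0.053], TCP at [624.981, 0.003, 227.425] pointing down, gripper open.
Joint ranges: [-2.81, 2.81], [-0.39, 2.02], [-1.27, 1.25], [0.06, 2.57], [-1.19, 4.33], [0.19, 2], [-2.82, 2.82]. Speed limits (rad/s): [1.89, 1.89, 2.39, 2.39, 3.01, 3.01, 3.01].

### API

Orientations are given as a unit quaternion [w, x, y, z].
In Python, from workcell import env gives the robot as it stands.
- The arm moves only by the tool carry_out, never from a script. Its argument "deltas" is a list of rows, each a list of 7 numbers: the turn, a rotation vector about the tool's x, y, z in rad, then the shift along the tool's x, y, z in mm, then the gripper command: -1 is shut, 1 is fully open, values between are in proportion. A call has 1 to 8 rows; each row is the pose to reach, as a shift and turn from the pose commanded when the call began, along the tool's axes at that moment; what a row does not reach only later rows make up. A row lasts 1/10 s, in which the tool goes at most 50 mm and 8.59 degrees, less where a joint would pass 70% of its speed; a pose out of reach is approached as far as the arm can. A call with a gripper value outside its range is refused whole. The fingers move at their own pace and stop on an object; the grip force is fixed at half the most. Time passes only in rows, so rows that repeat a pose let the fingers close. It gives the time, the measured TCP pose, the force, the opening and the grip force at its end, in the units of the state.
- env.get_state(): the state, without advancing time (a new reading comes with each control period).
- env.read_camera(name): name is "scene" or "side" or "wrist"; returns a dict with "pixels" (400x640x3 uint8, red, green, blue), "fx", "fy", "cx", "cy" (pixels), "xyz" and "rotation" of the camera in the world. Camera axes: x right, y down, z forward; pixel columns grow to the right and rows downward; lengths in mm; the calibration is good to about 2 mm. A picture is of the moment at which its call begins. There is no depth.
- env.close_job(): hands the job in; it is judged then, once.
The state is a dict: "clock": time; "joints": joint angles; "joint_vel": joint speeds; "tau": joint torques, N m; "eef_pos": TCP position; "orientation": TCP orientation; "wrist_force": force on the tool from outside, world axes, zero at the start; "ft_torque": the same for the moment, N m; "finger_gap": opening from 0.0 (shut) to 1.0 (fully open); "gripper_force": force on a finger pad.
Only numpy, scipy, OpenCV 4.12 (cv2) and the standard library are available. Lean on these libraries where they do the work, as an engineer would, in place of code of your own. Each camera call takes 0.05 s, during which the arm holds its last target. There are 200 camera calls.

### The job

Of the two milled filter modules on the bench, take the shorter one and press it down into the test cradle until it sits flat on the cradle's floor and the spring catch has clicked over its top edge. Lower it in by hand, do not drop it in; then let go of it. Leave the longer module where it stands.

Things in the scene. Friction and masses are not known exactly. Their poses are not given: they have to be found in the camera images.
- module: Shorter filter module, loose, 0.2 kg: aluminium case 70 long (its x) x 40 wide (y) x 30 mm high, either way round is right. Upright finger rib in the middle of its top: 26 long (x), 16 thick (y), 40 mm high, its top 70 mm above the underside; grip it across its thickness, fingers closing along y. Origin: centre of the underside, z up.
- long_module: The other filter module, loose: same metal, width, height and rib, but its case is 104 mm long, too long for the cradle. Origin: centre of the underside, x along its length. Leave it where it stands.
- cradle: Cradle fixed to the bench: dark base plate with a well of aluminium walls, open upward, 84 (x) x 60 mm (y), lips flaring 12 mm outward. Origin: under the well's centre, z up; heights from it: floor 8, lips 36 at the sides and +x, 54 mm at -x. Catch in the middle of the +x end. Seated, the module lies along the cradle's x, about centred, underside at 8, case top 38, rib top 78 mm.
- catch (a joint): Steel spring catch sliding along the cradle's x, 22 mm wide. 0: at rest, nose tip 23 mm from the well's centre, underside 40 mm above the cradle's origin, ramp above it rising outward to 78 mm. Grows to 0.024 m as pushed outward by 7.5 to 11 N. The module's end, pressed down with about 5 to 15 N (its weight is not enough), pushes it 12 mm aside; it snaps back to 0 over the case top at the floor.
Things that resemble listed ones, but are neither listed nor needed, are in the scene too. Leave any purple or turquoise look-alike of the module alone. Leave any brown or purple look-alike of the cradle alone.

How it is judged (in metres and radians):
At the end, for the whole second after the job is handed in: The shorter module rests in the cradle's well: underside less than 11 mm above the cradle's origin (floor at 8 mm), within 18 mm of the well's centre, lengthwise within 0.35 rad, upright within 0.1 rad, at rest, and the catch is back within 3 mm of its rest position, over the case's top (z of module in the frame of cradle below 0.011 m and horizontal distance between module and cradle below 0.018 m and angle between the x axis of module and the x axis of cradle, either way round below 0.35 rad and angle between module's own z axis and vertical below 0.1 rad and value of joint catch below 0.003 m and linear speed of module below 0.02 m/s); the robot touches nothing.
It fails at once if the longer module is moved by more than 30 mm (distance of long_module from where it was at the start of the episode above 0.03 m).
It fails at once if the module is dropped into the cradle (moving faster than 0.7 m/s over the cradle while not touched by the fingers) (horizontal distance between module and cradle below 0.06 m and linear speed of module above 0.7 m/s and contact force between the fingers and module below 0.1 N).
It also fails if it takes over 40 s, if anything falls off the work surface, if the arm or the gripper's body presses on something with over 40 N, if the wrist force passes 120 N, or if a joint passes its speed limit or range.

## Working session

There is one attempt and no reset: what is moved stays moved. The work goes in short steps, Python scripts to look and compute and a tool call to move; the robot and the scene stay as the last step left them, time stands still between calls to the robot, and variables do not carry over. Pictures are saved under pics/ and viewed, at most 10 in all, crops included, and the job is handed in when it is done.

Besides the shell and the picture viewer there is one more tool, called as name([rows], argument=value, ...), one row to a line, values as JSON. carry_out: Moves the arm, as the interface text tells. Its arguments: {"type":"object","properties":{"deltas":{"type":"array","items":{"type":"array","items":{"type":"number"}}}},"required":["deltas"]}

```bash
mkdir -p pics; cat > h.py <<'E'
import numpy as np, cv2
from workcell import env
def cam(n,save=None):
    c=env.read_camera(n)
    for k in("xyz","rotation"): c[k]=np.array(c[k],float)
    if save: cv2.imwrite(f"pics/{save}.png",c["pixels"][:,:,::-1])
    return c
def rot(c):
    R=c["rotation"]
    if R.shape!=(3,3):
        from scipy.spatial.transform import Rotation as Ro
        R=Ro.from_quat(R[[1,2,3,0]]).as_matrix()
    return R
def plane(c,uv,z):
    uv=np.atleast_2d(np.array(uv,float))
    d=np.c_[(uv[:,0]-c["cx"])/c["fx"],(uv[:,1]-c["cy"])/c["fy"],np.ones(len(uv))]@rot(c).T
    return c["xyz"]+d*((z-c["xyz"][2])/d[:,2])[:,None]
def proj(c,p):
    q=(np.atleast_2d(p)-c["xyz"])@rot(c)
    return np.c_[q[:,0]/q[:,2]*c["fx"]+c["cx"],q[:,1]/q[:,2]*c["fy"]+c["cy"]]
E
python3 - <<'E'
from h import *
import pickle
cs={n:cam(n,n+"0") for n in("scene","side","wrist")}
pickle.dump(cs,open("c0.pkl","wb"))
for n,c in cs.items(): print(n,c["xyz"],c["rotation"].tolist(),c["fx"])
print(env.get_state())
E
```

```text
scene [1178.68237733   -5.35705395  957.5479019 ] [-0.21805290438448702, 0.640045879242343, 0.6930182588280623, -0.25003978940421995] 414.31855766710044
side [ 85.35626243 704.34550432 596.13090015] [0.09957729716437567, -0.19479806714134817, 0.8501079920532433, -0.4790140674078741] 412.0634077225988
wrist [624.50261243  67.8036852  384.28402409] [0.11728277182644868, 0.9930981705264689, 6.467554934013089e-05, -0.0008780357390836301] 300.701018914463
{'clock': 0.15, 'joints': array([-0.04149767,  0.41782814, -0.01028079,  1.61400823,  0.00466275,
        1.11070105, -0.05298368]), 'joint_vel': array([-0.00130211, -0.00198757,  0.00100475, -0.00354341, -0.0006026 ,
       -0.00170604, -0.00089403]), 'tau': array([ 7.99236568e-04, -8.51532197e+01,  6.39362633e-01, -4.26137459e+01,
       -4.88919730e-02,  1.71691604e-02,  1.51774425e-04]), 'eef_pos': array([ 6.24741409e+02, -1.09337530e-02,  2.26986150e+02]), 'orientation': array([-3.06260467e-04,  7.07112124e-01,  7.07101288e-01, -3.43790270e-04]), 'wrist_force': array([ 0.32333368, -0.48974905,  0.6826878 ]), 'ft_torque': array([ 0.00371984, -0.05832594,  0.03483716]), 'gripper_force': 0.0, 'finger_gap': 1.00032307870425}
```

View pics/scene0.png

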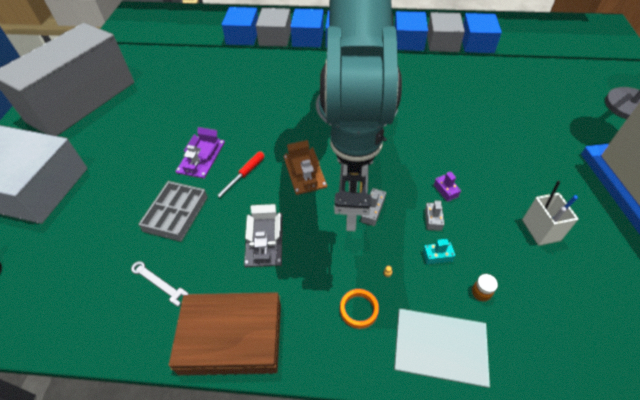

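View pics/side0.png

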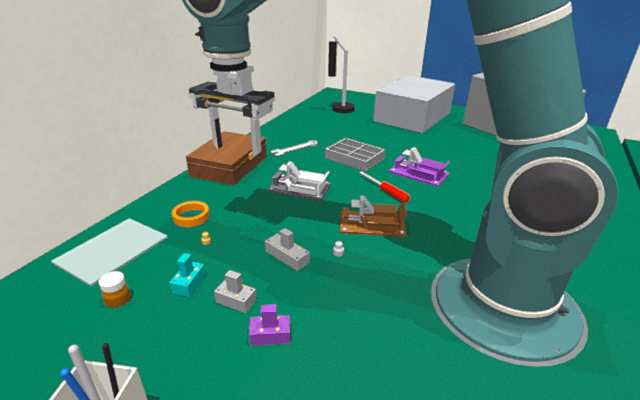

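Scene view: the candidates for the module are grey (435,214), the grey one partly behind the gripper (375,205), purple (447,186) and turquoise (439,250). In the side view the greys are at (235,290), which looks shorter, and (287,250), which looks longer. Candidates for the cradle are aluminium (263,237), brown (305,167) and purple (200,152). I choose the grey at (435,214) and the aluminium cradle, and will check both in one close crop.

```bash
python3 - <<'E'
from h import *
import pickle
cs=pickle.load(open("c0.pkl","rb"))
def crop(n,x,y,w,h,s): return cv2.resize(cs[n]["pixels"][y:y+h,x:x+w,::-1],(w*s,h*s),interpolation=cv2.INTER_CUBIC)
a=crop("scene",230,195,66,75,6)[:,:400]; b=crop("scene",405,195,66,75,6)
c=crop("side",265,155,66,48,6); d=crop("side",200,262,66,25*2,6)[:288]
top=np.hstack([a[:300],b[:300]]);top=np.hstack([crop("scene",230,200,66,70,6)[:420],crop("scene",415,195,40,42,10)[:420,:380]])
bot=np.hstack([crop("side",265,155,70,45,4),crop("side",205,262,100,45,4)[:, :496]])
bot=cv2.copyMakeBorder(bot,0,0,0,max(0,top.shape[1]-bot.shape[1]),0)[:, :top.shape[1]]
cv2.imwrite("pics/crop1.png",np.vstack([top,bot])); print(np.vstack([top,bot]).shape)
# gray masks
for n in("scene","side"):
    p=cs[n]["pixels"]; hsv=cv2.cvtColor(p,cv2.COLOR_RGB2HSV)
    m=((hsv[...,1]<60)&(hsv[...,2]>60)).astype(np.uint8)
    N,l,st,ce=cv2.connectedComponentsWithStats(m)
    for i in range(1,N):
        if 60<st[i,4]<4000:
            print(n,st[i].tolist(),ce[i].round(1), plane(cs[n],ce[i],20)[0].round(0))
E
```

```text
(600, 776, 3)
scene [201, 0, 130, 7, 740] [271.6   2.5] [-677. -413.   20.]
scene [390, 0, 165, 13, 1789] [476.5   5. ] [-700.  517.   20.]
scene [256, 7, 35, 39, 1199] [273.3  26.2] [-471. -372.   20.]
scene [428, 12, 36, 40, 1297] [445.1  31.2] [-471.  356.   20.]
scene [324, 61, 3, 55, 141] [325.1  87. ] [ -65. -115.   20.]
scene [602, 87, 38, 118, 2634] [625.9 141. ] [151. 858.  20.]
scene [316, 95, 11, 27, 71] [319.5 109.4] [  61. -125.   20.]
scene [331, 142, 51, 20, 308] [355.9 154.2] [268.   8.  20.]
scene [184, 145, 16, 20, 186] [192.2 153.8] [ 301. -508.   20.]
scene [301, 160, 13, 21, 184] [306.6 169. ] [ 340. -139.   20.]
scene [340, 164, 8, 21, 88] [343.4 171.4] [342. -27.  20.]
scene [335, 164, 51, 67, 1403] [360.2 203.3] [460.  27.  20.]
scene [218, 173, 24, 24, 108] [229.1 185. ] [ 420. -362.   20.]
scene [139, 181, 68, 60, 2471] [173.2 210.5] [ 524. -499.   20.]
scene [523, 192, 55, 53, 1864] [549.1 218.8] [476. 542.  20.]
scene [426, 201, 18, 29, 438] [434.2 215.6] [488. 232.  20.]
scene [244, 204, 38, 63, 2049] [263.1 235.9] [ 589. -230.   20.]
scene [131, 262, 58,
[... 531 characters left out ...]
 147.6] [ 723. -440.   20.]
side [402, 147, 20, 20, 197] [412.9 155.4] [ 339. -568.   20.]
side [268, 161, 62, 40, 1485] [299.6 182.7] [ 587. -228.   20.]
side [348, 196, 26, 27, 331] [360.6 208.2] [ 378. -176.   20.]
side [52, 219, 115, 74, 3926] [109.  254.1] [806. 253.  20.]
side [265, 228, 45, 43, 1032] [287.  249.6] [464.  64.  20.]
side [333, 241, 11, 16, 137] [338.  248.7] [362.  10.  20.]
side [465, 259, 104, 59, 891] [511.6 302.3] [-8. 14. 20.]
side [431, 264, 157, 102, 1261] [510.6 335.4] [-12. 103.  20.]
side [214, 270, 42, 43, 1088] [234.9 292.5] [488. 230.  20.]
side [68, 344, 80, 56, 2322] [105.4 378.7] [557. 477.  20.]
side [49, 380, 29, 20, 309] [ 63.3 392.7] [594. 521.  20.]
```

View pics/crop1.png

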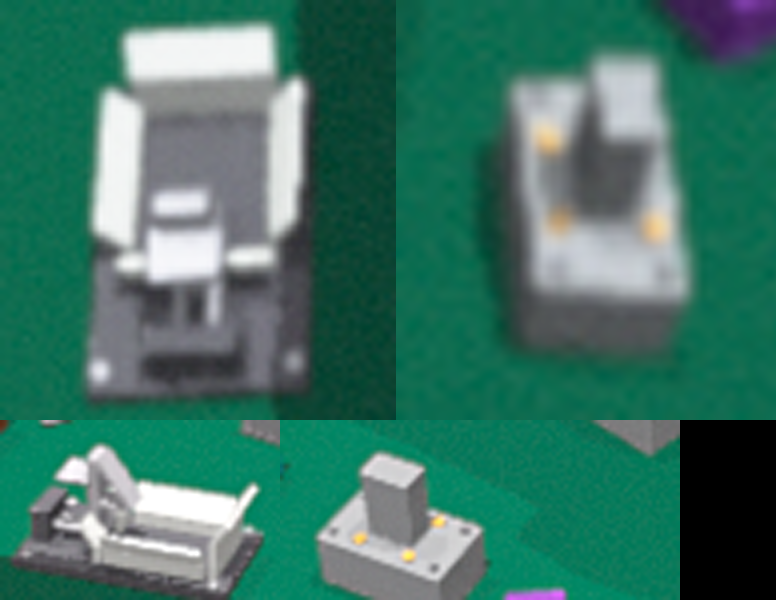

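View pics/wrist0.png

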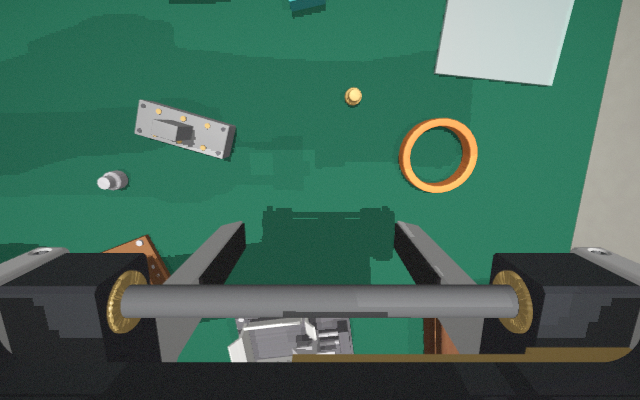

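The crop confirms the short grey module (its rib is about 40% of the case length) and the aluminium cradle, with its catch at the bottom of the picture, so cradle +x is roughly world +x. The wrist view shows the long module at (185,130). Next I measure positions and yaw from corners.

```bash
python3 - <<'E'
from h import *
import pickle
cs=pickle.load(open("c0.pkl","rb")); s=cs["scene"]; d=cs["side"]
f=lambda L,ox,oy,k,cx=0,cy=0:[((x-cx)/k+ox,(y-cy)/k+oy) for x,y in L]
def show(t,c,L,z): print(t,plane(c,L,z).round(0)[:,:2].tolist())
show("mod top NW,SW,SE",s,f([(511,80),(522,290),(688,297)],415,195,10,396),30)
show("rib top 4",s,f([(592,60),(658,55),(664,140),(600,135)],415,195,10,396),70)
show("mod top side L,F,R",d,f([(318,532),(450,582),(484,535)],205,262,4,280,420),30)
show("rib top side",d,f([(362,463),(383,454),(428,465),(408,480)],205,262,4,280,420),70)
show("-x lip top",s,f([(124,32),(274,26)],230,200,6),54)
show("side lips outer L,R",s,f([(104,90),(91,232),(310,85),(300,222)],230,200,6),36)
show("+x lip",s,f([(118,262),(272,256)],230,200,6),36)
show("plate front",s,f([(88,398),(308,398)],230,200,6),6)
E
```

```text
mod top NW,SW,SE [[453.0, 211.0], [525.0, 209.0], [524.0, 253.0]]
rib top 4 [[476.0, 224.0], [473.0, 242.0], [502.0, 241.0], [501.0, 224.0]]
mod top side L,F,R [[521.0, 250.0], [445.0, 250.0], [448.0, 216.0]]
rib top side [[501.0, 235.0], [496.0, 225.0], [472.0, 222.0], [474.0, 235.0]]
-x lip top [[515.0, -273.0], [506.0, -205.0]]
side lips outer L,R [[535.0, -281.0], [611.0, -272.0], [525.0, -188.0], [599.0, -181.0]]
+x lip [[625.0, -257.0], [617.0, -191.0]]
plate front [[676.0, -265.0], [669.0, -170.0]]
```

carry_out([
  [0, 0, 1.571, 231, -138, 50, 1],
  [0, 0, 1.571, 231, -138, 50, 1],
  [0, 0, 1.571, 231, -138, 50, 1],
  [0, 0, 1.571, 231, -138, 50, 1],
  [0, 0, 1.571, 231, -138, 50, 1],
  [0, 0, 1.571, 231, -138, 50, 1],
  [0, 0, 1.571, 231, -138, 50, 1],
  [0, 0, 1.571, 231, -138, 50, 1],
])

```text
clock: 0.95
eef_pos: [485.9, 232.4, 177.1]
orientation: [-0.0, 0.976, 0.216, -0.0]
wrist_force: [1.2, -0.0, -0.7]
finger_gap: 1.0
gripper_force: 0.0
```

carry_out([
  [0, 0, 0.15, 0, 0, 0, 1],
  [0, 0, 0.3, 0, 0, 0, 1],
  [0, 0, 0.371, 0, 0, 0, 1],
  [0, 0, 0.371, 0, 0, 0, 1],
])

```text
clock: 1.35
eef_pos: [486.8, 231.0, 177.3]
orientation: [0.0, 0.999, 0.033, -0.0]
wrist_force: [-0.6, -0.8, 0.3]
finger_gap: 1.005
gripper_force: 0.0
```

```bash
python3 - <<'E'
from h import *
c=cam("wrist","w1"); print(env.get_state()["orientation"],c["xyz"])
print(proj(c,[[487,231,70],[487,231,30]]))
E
```

```text
[ 1.24455556e-04  9.99395242e-01  3.47723670e-02 -1.34011279e-04] [553.80761614 235.93496705 334.64408793]
[[320.08110688 200.693368  ]
 [320.01534889 191.22847214]]
```

View pics/w1.png

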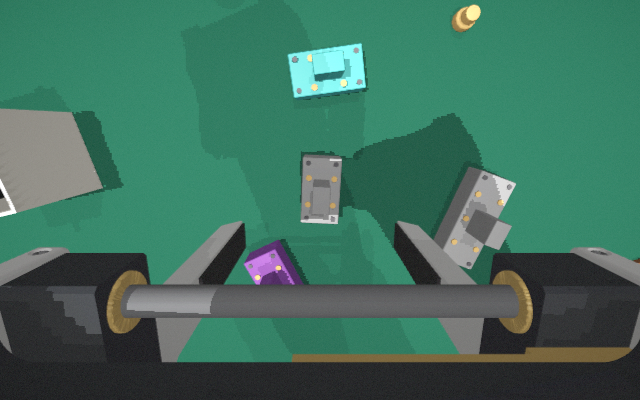

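Wrist view: module case centred at (321,189), rib top at about (320,200), as predicted. Purple at (270,262) and the long module at (475,215) are both clear if I narrow the opening.

```bash
python3 - <<'E'
from h import *
c=cam("wrist")
p=plane(c,[(303,155),(341,156),(338,222),(301,222)],30)[:,:2]; print(p.round(1),p.mean(0))
print(plane(c,[(312,180),(330,180),(329,217),(311,217)],70).round(1))
print("purple",plane(c,[(275,240),(247,262)],30).round(0))
E
```

```text
[[523.1 250.7]
 [524.8 212.4]
 [454.9 209.6]
 [452.2 248.8]] [488.761343   230.40982548]
[[505.5 239.5  70. ]
 [506.6 223.5  70. ]
 [472.2 221.7  70. ]
 [471.  238.3  70. ]]
purple [[430. 276.  30.]
 [402. 306.  30.]]
```

carry_out([
  [0, 0, 0.036, 1.5, 0.5, 20, -0.1],
  [0, 0, 0.036, 1.5, 0.5, 40, -0.1],
  [0, 0, 0.036, 1.5, 0.5, 60, -0.1],
  [0, 0, 0.036, 1.5, 0.5, 85, -0.1],
  [0, 0, 0.036, 1.5, 0.5, 105, -0.1],
  [0, 0, 0.036, 1.5, 0.5, 118, -0.1],
  [0, 0, 0.036, 1.5, 0.5, 119, -0.1],
  [0, 0, 0.036, 1.5, 0.5, 119, -1],
])

```text
clock: 2.25
eef_pos: [488.7, 230.6, 58.8]
orientation: [-0.0, 1.0, 0.016, 0.0]
wrist_force: [-0.5, 0.3, -0.9]
finger_gap: 0.396
gripper_force: 0.0
```

carry_out([
  [0, 0, 0, 0, 0, 0, -1],
  [0, 0, 0, 0, 0, 0, -1],
  [0, 0, 0, 0, 0, 0, -1],
  [0, 0, 0, 0, 0, 0, -1],
])

```text
clock: 2.65
eef_pos: [488.7, 230.7, 58.9]
orientation: [-0.0, 1.0, 0.016, 0.0]
wrist_force: [-0.9, -0.9, 6.4]
finger_gap: 0.168
gripper_force: 30.0
```

carry_out([
  [0, 0, 0, 0, 0, -15, -1],
  [0, 0, 0, 0, 0, -40, -1],
  [0, 0, 0, 0, 0, -70, -1],
  [0, 0, 0, 0, 0, -100, -1],
  [0, 0, 0, 0, 0, -130, -1],
  [0, 0, 0, 0, 0, -145, -1],
  [0, 0, 0, 0, 0, -145, -1],
])

```text
clock: 3.35
eef_pos: [489.3, 231.0, 205.4]
orientation: [-0.001, 1.0, 0.016, 0.001]
wrist_force: [-0.0, 0.7, -3.2]
finger_gap: 0.17
gripper_force: 30.0
```

carry_out([
  [0, 0, -0.02, -2, 20, 0, -1],
  [0, 0, -0.04, -6, 55, 0, -1],
  [0, 0, -0.06, -10, 95, 0, -1],
  [0, 0, -0.08, -14, 135, 0, -1],
  [0, 0, -0.08, -18, 175, 0, -1],
  [0, 0, -0.08, -22, 215, 0, -1],
  [0, 0, -0.08, -26, 255, 0, -1],
  [0, 0, -0.08, -28, 295, 0, -1],
])

```text
clock: 4.15
eef_pos: [468.8, -66.6, 202.4]
orientation: [-0.0, 0.998, 0.056, -0.001]
wrist_force: [0.9, 0.0, -1.4]
finger_gap: 0.165
gripper_force: 30.0
```

carry_out([
  [0, 0, 0, 8, 40, 0, -1],
  [0, 0, 0, 7, 80, 0, -1],
  [0, 0, 0, 7, 115, 0, -1],
  [0, 0, 0, 7, 145, 0, -1],
  [0, 0, 0, 7, 166, 0, -1],
  [0, 0, 0, 7, 166, 0, -1],
  [0, 0, 0, 7, 166, 0, -1],
])

```text
clock: 4.85
eef_pos: [494.7, -229.1, 202.3]
orientation: [-0.0, 0.998, 0.055, -0.001]
wrist_force: [-0.3, 0.1, -2.4]
finger_gap: 0.166
gripper_force: 30.0
```

```bash
python3 - <<'E'
from h import *
import pickle
c=cam("wrist","w2"); pickle.dump(c,open("w2.pkl","wb")); s=env.get_state();print(s["eef_pos"],s["orientation"],c["xyz"])
print(proj(c,[[566,-231,8],[566,-231,36]]))
E
```

```text
[ 494.90699102 -228.45166148  202.50673973] [-3.05137930e-04  9.98434014e-01  5.59368377e-02 -7.05119399e-04] [ 561.65730785 -221.29284529  359.51774148]
[[328.75878895 121.38879704]
 [329.53425204 121.13335205]]
```

View pics/w2.png

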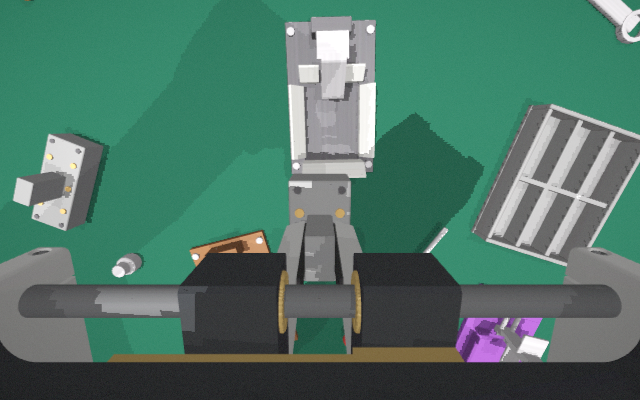

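The wrist view shows the cradle directly ahead: screws at (292,31), (374,28), (295,166), (369,164), side lips at x≈290 and x≈375, and the catch nose at (332,97). The module is held straight, with its front top corners at about (289,180) and (350,180).

```bash
python3 - <<'E'
from h import *
import pickle
c=pickle.load(open("w2.pkl","rb"))
g=cv2.resize(c["pixels"][0:230,270:395,::-1],None,fx=4.8,fy=2.6,interpolation=cv2.INTER_CUBIC)
g=cv2.resize(c["pixels"][5:205,270:395,::-1],None,fx=3,fy=3,interpolation=cv2.INTER_CUBIC)
cv2.imwrite("pics/w2c.png",g)
for t,L,z in[("screws",[(292,31),(374,28),(295,166),(369,164)],8),("sidelips",[(289,85),(291,158),(376,84),(374,155)],36),("-xlip",[(292,176),(365,177)],54),("+xlip",[(300,66),(366,64)],36),("nose",[(322,98),(343,98)],40)]:
    print(t,plane(c,L,z).round(1)[:,:2].tolist())
E
```

```text
screws [[654.0, -181.3], [666.4, -267.3], [511.2, -197.6], [523.2, -283.5]]
sidelips [[596.8, -185.9], [523.3, -194.4], [607.5, -273.5], [536.4, -282.5]]
-xlip [[507.2, -198.6], [514.5, -273.3]]
+xlip [[615.9, -195.3], [625.0, -260.6]]
nose [[587.6, -220.6], [590.0, -241.7]]
```

View pics/w2c.png

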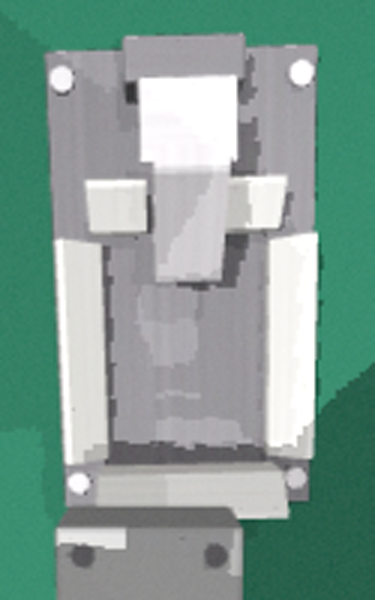

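carry_out([
  [0, 0, 0, 20, 4, 0, -1],
  [0, 0, 0, 45, 9, 0, -1],
  [0, 0, 0, 63, 12, 0, -1],
  [0, 0, 0, 70, 13, 10, -1],
  [0, 0, 0, 70, 13, 30, -1],
  [0, 0, 0, 70, 13, 50, -1],
  [0, 0, 0, 70, 13, 60, -1],
  [0, 0, 0, 70, 13, 60, -1],
])

```text
clock: 5.7
eef_pos: [565.2, -233.7, 141.9]
orientation: [-0.0, 0.998, 0.056, -0.001]
wrist_force: [-0.2, -0.2, -1.5]
finger_gap: 0.171
gripper_force: 30.0
```

```bash
python3 - <<'E'
from h import *
c=cam("wrist","w3"); d=cam("side","s3"); s=env.get_state();print(s["eef_pos"],s["orientation"],s["wrist_force"])
a=cv2.resize(c["pixels"][60:260,240:420,::-1],None,fx=2.2,fy=2.2); b=cv2.resize(d["pixels"][110:230,235:355,::-1],(400,440))[:, :400]
cv2.imwrite("pics/c3.png",np.hstack([a,b]))
E
```

```text
[ 566.23454811 -234.3641478   143.85429563] [6.32384579e-05 9.98444281e-01 5.57584936e-02 5.64031579e-05] [ 0.1027772  -0.59899357 -1.47127177]
```

View pics/c3.png

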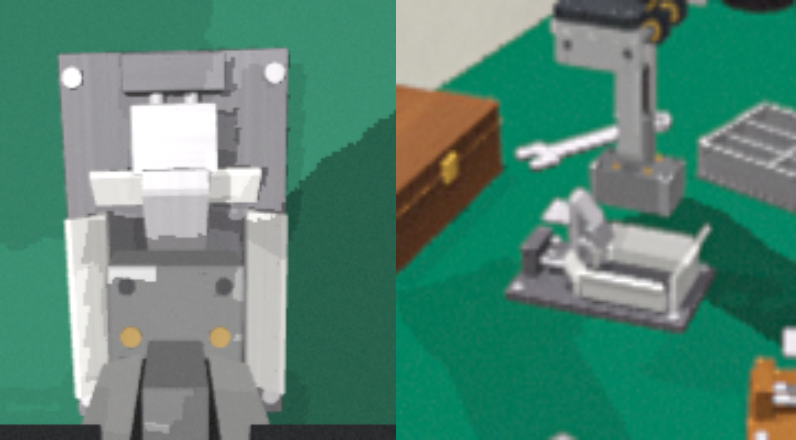

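The module hangs centred above the well, straight with it (wrist crop: case between the side lips, with the catch ahead). I lower it now.

carry_out([
  [0, 0, 0, 0, 0, 10, -1],
  [0, 0, 0, 0, 0, 20, -1],
  [0, 0, 0, 0, 0, 28, -1],
  [0, 0, 0, 0, 0, 36, -1],
  [0, 0, 0, 0, 0, 43, -1],
  [0, 0, 0, 0, 0, 50, -1],
  [0, 0, 0, 0, 0, 55, -1],
  [0, 0, 0, 0, 0, 60, -1],
])

```text
clock: 6.6
eef_pos: [564.4, -234.8, 82.2]
orientation: [-0.0, 0.998, 0.055, -0.002]
wrist_force: [-8.6, -1.7, 0.9]
finger_gap: 0.164
gripper_force: 30.0
```

carry_out([
  [0, 0, 0, 1, 0, 4, -1],
  [0, 0, 0, 1, 0, 8, -1],
  [0, 0, 0, 1, 0, 12, -1],
  [0, 0, 0, 1, 0, 15, -1],
  [0, 0, 0, 1, 0, 17, -1],
  [0, 0, 0, 1, 0, 17, -1],
])

```text
clock: 7.2
eef_pos: [566.8, -234.5, 67.2]
orientation: [-0.0, 0.998, 0.056, -0.0]
wrist_force: [-12.2, 2.8, 21.0]
finger_gap: 0.17
gripper_force: 30.0
```

carry_out([
  [0, 0, 0, -1, 0, 1, -1],
  [0, 0, 0, -1.5, 0, 2, -1],
  [0, 0, 0, -1.5, 0, 2, -1],
  [0, 0, 0, -1.5, 0, 2, -1],
])

```text
clock: 7.6
eef_pos: [566.5, -234.4, 66.4]
orientation: [-0.0, 0.998, 0.056, 0.001]
wrist_force: [-11.9, 7.4, 34.3]
finger_gap: 0.168
gripper_force: 30.0
```

```bash
python3 - <<'E'
from h import *
c=cam("wrist"); d=cam("side"); s=env.get_state();print(s["eef_pos"],s["orientation"],s["wrist_force"])
a=cv2.resize(c["pixels"][60:260,240:420,::-1],None,fx=2.2,fy=2.2); b=cv2.resize(d["pixels"][130:210,260:340,::-1],(400,440),interpolation=cv2.INTER_CUBIC)
cv2.imwrite("pics/c4.png",np.hstack([a,b]))
E
```

```text
[ 566.5273767  -234.48105771   66.41092886] [-1.73913888e-04  9.98444454e-01  5.57468023e-02  9.67662140e-04] [-11.80249078   5.86927897  35.47439086]
```

View pics/c4.png

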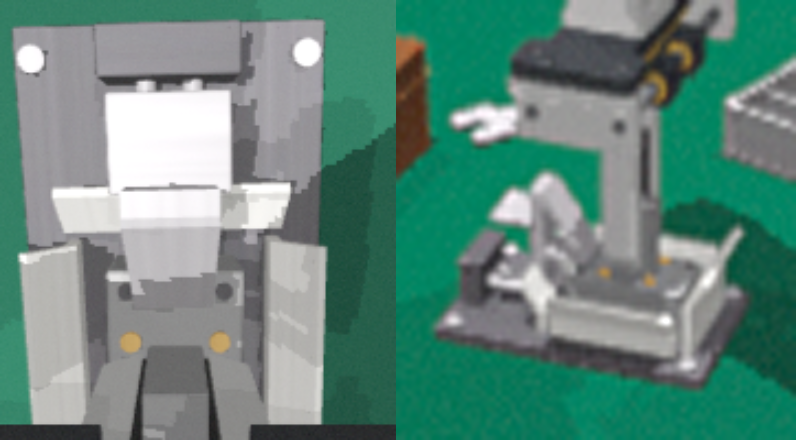

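```bash
python3 - <<'E'
from h import *
c=cam("wrist")
ax=np.array([np.cos(.115),np.sin(.115)])
C=np.array([566,-233.7])
def al(px,z): return [(round(float((q[:2]-C)@ax),1)) for q in plane(c,px,z)]
print("nose",al([(299.5,193.2),(337,193.2)],40),"edge z38",al([(288.6,183.6),(350.5,183.6)],38),"edge z44",al([(288.6,183.6),(350.5,183.6)],44))
print("screws",al([(30/2.2+240,60/2.2+60),(306/2.2+240,52/2.2+60)],8),"expected ~102")
print("+xlip front",al([(53/2.2+240,190/2.2+60),(290/2.2+240,186/2.2+60)],36), "exp 54")
for z in(38,44): 
    q=plane(c,[(288.6,183.6),(350.5,183.6)],z); print(np.linalg.norm(q[1]-q[0]))
E
```

```text
nose [26.0, 26.0] edge z38 [31.8, 31.7] edge z44 [32.9, 32.8]
screws [92.7, 94.7] expected ~102
+xlip front [54.8, 55.7] exp 54
38.92152478508051
37.66538451438679
```

The nose tip (26 mm from the centre) already lies inside the case edge (about 32), so the catch has come over the top. I ease off the press, let go, rise and check.

carry_out([
  [0, 0, 0, 0, 0, -1, -1],
  [0, 0, 0, 0, 0, -1, -0.2],
  [0, 0, 0, 0, 0, -1, -0.2],
  [0, 0, 0, 0, 0, -1, -0.2],
  [0, 0, 0, 0, 0, -1, -0.2],
])

```text
clock: 8.25
eef_pos: [565.7, -234.5, 65.2]
orientation: [0.0, 0.998, 0.056, -0.0]
wrist_force: [-0.2, -0.4, -0.1]
finger_gap: 0.397
gripper_force: 0.0
```

carry_out([
  [0, 0, 0, 0, 0, -10, -0.2],
  [0, 0, 0, 0, 0, -35, -0.2],
  [0, 0, 0, 0, 0, -70, -0.2],
  [0, 0, 0, -30, 0, -100, -0.2],
  [0, 0, 0, -60, 0, -110, -0.2],
  [0, 0, 0, -75, 0, -120, -0.2],
  [0, 0, 0, -75, 0, -120, -0.2],
  [0, 0, 0, -75, 0, -120, -0.2],
])

```text
clock: 9.05
eef_pos: [491.9, -242.7, 186.0]
orientation: [0.0, 0.998, 0.056, 0.001]
wrist_force: [0.2, 0.3, 0.1]
finger_gap: 0.401
gripper_force: 0.0
```

```bash
python3 - <<'E'
from h import *
import pickle
c=cam("wrist"); d=cam("side"); pickle.dump((c,d),open("w5.pkl","wb"));s=env.get_state();print(s["eef_pos"],s["wrist_force"])
print(proj(c,[566,-233.7,40]))
a=cv2.resize(c["pixels"][10:200,260:400,::-1],(400,543),interpolation=cv2.INTER_CUBIC); b=cv2.resize(d["pixels"][140:210,265:335,::-1],(400,400),interpolation=cv2.INTER_CUBIC)
b=cv2.copyMakeBorder(b,0,143,0,0,0)
cv2.imwrite("pics/c5.png",np.hstack([a,b]))
E
```

```text
[ 491.89808321 -242.49325235  185.14361588] [-0.80928412  0.61899733 -0.33656026]
[[319.30491817 117.0891567 ]]
```

View pics/c5.png

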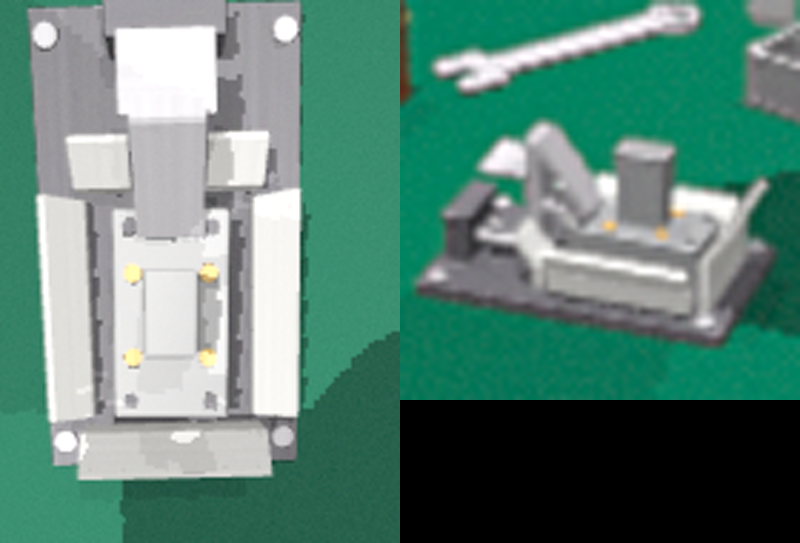

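The module sits in the well with the catch nose over its +x end (wrist crop: case edge at y=208, nose tip at y=237). I check the numbers: nose position, module extent and rib-top height from two views.

```bash
python3 - <<'E'
from h import *
import pickle
c,d=pickle.load(open("w5.pkl","rb"))
th=.115;ax=np.array([np.cos(th),np.sin(th)]);n=np.array([-ax[1],ax[0]]);C=np.array([566,-233.7])
P=lambda L:[(x/2.857+260,y/2.857+10) for x,y in L]
def al(t,L,z): print(t,[((q[:2]-C)@ax).round(1) for q in plane(c,P(L),z)],[((q[:2]-C)@n).round(1) for q in plane(c,P(L),z)])
al("nose",[(135,237),(198,237)],40)
al("case",[(113,208),(227,208),(116,416),(227,413)],38)
al("sidelips ends",[(37,195),(53,421),(301,188),(298,415)],36)
al("+xlip outer",[(66,136),(269,131)],36); al("-xlip outer",[(78,480),(272,475)],54)
al("rib top",[(145,269),(196,269),(146,356),(196,356)],78)
# rib-top height from side view: project expected rib-top corners
t=plane(c,P([(145,269),(196,269),(146,356),(196,356)]),78).mean(0)
for z in(78,84): 
    q=plane(c,P([(171,312)]),z)[0]; u=proj(d,q)[0]; print(z,((u-[265,140])*400/70).round(0),"seen rib top centre ~(644,147)-400")
E
```

```text
nose [np.float64(22.4), np.float64(22.3)] [np.float64(11.5), np.float64(-9.7)]
case [np.float64(31.8), np.float64(31.7), np.float64(-37.5), np.float64(-36.6)] [np.float64(18.8), np.float64(-19.4), np.float64(19.0), np.float64(-20.2)]
sidelips ends [np.float64(36.3), np.float64(-39.4), np.float64(38.2), np.float64(-37.6)] [np.float64(44.4), np.float64(41.7), np.float64(-44.3), np.float64(-45.6)]
+xlip outer [np.float64(54.6), np.float64(55.9)] [np.float64(34.1), np.float64(-33.1)]
-xlip outer [np.float64(-57.6), np.float64(-56.1)] [np.float64(31.4), np.float64(-34.8)]
rib top [np.float64(9.6), np.float64(9.6), np.float64(-15.6), np.float64(-15.6)] [np.float64(7.2), np.float64(-7.9), np.float64(7.1), np.float64(-8.0)]
78 [245. 145.] seen rib top centre ~(644,147)-400
84 [245. 135.] seen rib top centre ~(644,147)-400
```

Nose at 22.4 mm (rest is 23), case offset about 3 mm, rib top at 78 mm: the module is seated and latched, and the gripper is clear. I hand the job in.

```bash
python3 -c "
from h import *
print(env.close_job())"
```

```text
the job is handed in; nothing more can be done
None
```

The shorter module is seated flat in the test cradle with the catch back over its top edge, the gripper is clear, the longer module was never touched, and the job is handed in; no verdict was returned.

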